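# Pack the clamping set of the weld table into its caddy

## Task

Put the weld table's clamping set away in the blue caddy, each piece standing upright and fully down in the pocket of its own shape: the V-block in the oblong pocket, the angle stop in the L-shaped one, the square-footed screw jack in the square one and the round-footed rest pin in the round one. The two plain steel bar offcuts, one oblong and one round, are scrap that only looks similar: leave them where they are.

Things in the scene. Friction and masses are not known exactly. Their poses are not given: they have to be found in the camera images.
- v_block: V-block, bare steel, 70 long (x) x 34 wide (y) x 45 mm high, with a V groove 15 mm deep running along the whole length of its top; sides flat, good to grip across the width. About 0.6 kg. Origin: centre of its underside; z up. The same turned by half a turn.
- angle_stop: angle stop, bare steel, standing on end, L-shaped seen from above: two legs 14 mm thick, 50 mm high, within a 60 x 60 mm square. One leg runs along x with its middle plane at y = -23 mm, the other along y at x = -23; hollow towards +x +y. Grip across a leg. About 0.55 kg. Origin: centre of that square (in the hollow), at the underside; z up.
- screw_jack: screw jack, bare steel: square foot 44 x 44 x 16 mm with a round threaded post, 24 to 26 mm in diameter, standing up from it to 65 mm total height; grip the post. About 0.4 kg. Origin: centre of its underside; x and y along the foot's sides; z up.
- rest_pin: rest pin, bare steel: round foot 46 mm in diameter and 14 mm high, thin neck 22 mm in diameter, then a head 34 mm in diameter from 34 mm height, cylindrical up to 50 mm and rounded off to the top at 58 mm; grip the head. About 0.4 kg. Origin: centre of its underside; z up.
- square_offcut: scrap: a plain piece of square-edged steel bar, 70 (x) x 34 (y) x 45 mm high, like the V-block but with no groove. About 0.7 kg. To be left alone. Origin: centre of its underside; z up.
- round_offcut: scrap: a plain piece of round steel bar standing on end, 42 mm in diameter, 55 mm high, with no foot, neck or head. About 0.55 kg. To be left alone. Origin: centre of its underside; z up.
- pocket_long: fixed aluminium insert 100 x 100 x 14 mm with an oblong pocket, one of four (2 x 2, any arrangement) in the blue caddy. Black floor 4 mm above its underside, rim at 14. Origin: centre of underside, 3 mm above the table. Opening centred on it, 88 mm along its x, 54 mm along its y: for the V-block, lengthwise. Caddy: fixed, 220 mm square, rim 16 mm high.
- pocket_ell: fixed aluminium insert 100 x 100 x 14 mm with an L-shaped pocket, one of four (2 x 2, any arrangement) in the blue caddy. Black floor 4 mm above its underside, rim at 14. Origin: centre of underside, 3 mm above the table. Two arms 34 mm wide in a centred 80 mm square, one along x at y = -23 mm, one along y at x = -23: fits the angle stop only when their x axes agree.
- pocket_square: fixed aluminium insert 100 x 100 x 14 mm with a square pocket, one of four (2 x 2, any arrangement) in the blue caddy. Black floor 4 mm above its underside, rim at 14. Origin: centre of underside, 3 mm above the table. Opening centred on it, 64 x 64 mm, sides along its x and y: for the screw jack.
- pocket_round: fixed aluminium insert 100 x 100 x 14 mm with a round pocket, one of four (2 x 2, any arrangement) in the blue caddy. Black floor 4 mm above its underside, rim at 14. Origin: centre of underside, 3 mm above the table. Opening centred on it, 66 mm in diameter: for the rest pin.
There are look-alikes about, which are no part of the job. What is shaped like the angle_stop but brown or yellow is not meant. Leave any turquoise look-alike of the pocket_round alone.

How it is judged:
At the end, for the whole second after the job is handed in: All four pieces stand upright (within 0.1 rad) and at rest on the floors of their own pockets: centre within 18 mm of the pocket's, underside less than 6 mm above the insert's underside (the pocket floor is at 4 mm); both offcuts within 25 mm of where they began (horizontal distance between v_block and pocket_long below 0.018 m and z of v_block in the frame of pocket_long below 0.006 m and angle between each of v_block, angle_stop, screw_jack, rest_pin's own z axis and vertical below 0.1 rad and linear speed of each of v_block, angle_stop, screw_jack, rest_pin below 0.02 m/s and angular speed of each of v_block, angle_stop, screw_jack, rest_pin below 0.2 rad/s and horizontal distance between angle_stop and pocket_ell below 0.018 m and z of angle_stop in the frame of pocket_ell below 0.006 m and horizontal distance between screw_jack and pocket_square below 0.018 m and z of screw_jack in the frame of pocket_square below 0.006 m and horizontal distance between rest_pin and pocket_round below 0.018 m and z of rest_pin in the frame of pocket_round below 0.006 m and distance of each of square_offcut, round_offcut from where it was at the start of the episode below 0.025 m); the robot touches nothing.
It fails at once if an offcut is shifted by more than 25 mm or carried off (distance of any of square_offcut, round_offcut from where it was at the start of the episode above 0.025 m).
It also fails if it takes over 118 s, if anything falls off the work surface, if the arm or the gripper's body presses on something with over 40 N, if the wrist force passes 120 N, or if a joint passes its speed limit or range.

## Robot

A 7-joint arm with a two-finger parallel gripper is mounted at the origin on the work surface. World frame = base frame: x ahead of the robot, y to its left, z up, the work surface at z = 0. Lengths are in m, angles in rad, forces in N, time in s.
With the tool pointing down it reaches from about 0.425 to 0.925 m from the base axis. Payload 6.8 kg.
Tool frame: the origin (TCP) lies midway between the tips of the shut fingers; the grasp point (between the pads) lies 19 mm behind it; z points along the fingers, y is the line along which they close (so a half turn about z gives the same grasp; the last joint's range is limited). The gripper opens to 85 mm and grips with 20 to 120 N. Pads are 22 mm wide; open, the fingers measure 114 mm over their backs; the gripper's body (76 mm by 85 mm) begins 54 mm behind the grasp point. The pads swing forward as they close: fully open they stand 13 mm farther back than shut.
Start: joints at [1.172, 0.477, 0.022, 1.555, -0.011, 1.109, -0.083], TCP at [0.194, -0.647, 0.231] pointing down, gripper open.
Joint ranges: [-2.96, 2.96], [-0.34, 2.1], [-1.41, 1.46], [0.24, 2.44], [-1.37, 4.51], [0.17, 1.92], [-2.96, 2.96]. Speed limits (rad/s): [2.39, 2.39, 3.14, 3.14, 3.14, 3.14, 3.14].

## Interface

Orientations are given as a unit quaternion [w, x, y, z].
In Python, from station import readout, imaging, hand_in gives the robot as it stands.
- The arm moves only by the tool drive_tool, never from a script. Its argument "series" is a list of rows, each a list of 5 numbers: the shift along the tool's x, y, z in cm, then the turn about the tool's z in degrees, then the closure, from -1 (fully open) to 1 (shut). A call has 1 to 8 rows; each row shifts and turns the commanded pose from where the row before left it, along the tool's axes as they then stand; what a row does not reach is not made up. A row lasts 1/10 s, in which the tool goes at most 50 mm and 8.59 degrees, less where a joint would pass 70% of its speed; a pose out of reach is approached as far as the arm can. A call with a gripper value outside its range is refused whole. The fingers move at their own pace and stop on an object; "squeeze" is the grip in N (left out, the last holds). Time passes only in rows, so rows that do not move let the fingers close. It gives the time, the measured TCP pose, the force, the opening and the grip force at its end, in the units of the state.
- readout.get_obs(): the state, without advancing time (a new reading comes with each control period).
- imaging.read_camera(name): name is "scene" or "top"; returns the picture (420x560x3 uint8, red, green, blue); there is no depth.
- imaging.camera_model(name): a dict with "vfov" (degrees; the focal length in pixels is half the picture's height over the tangent of half this angle, whatever the lens; pixels are square), "cx", "cy" (the principal point, pixels), "xyz" and "orientation" of the camera in the world. Camera axes: x right, y down, z forward; pixel columns grow to the right and rows downward; lengths in m; the calibration is good to about 2 mm. A picture is of the moment at which its call begins. camera_model takes no time and is no camera call.
- hand_in(): hands the job in; it is judged then, once.
Trained networks look in the newest picture that a camera, given by its name, has taken for a name from the list of things; names that differ only in an ending like _2 or _b are one class to them, and where a whole thing is asked for, a point or a joint stands for the part that bears it (a point fixed in the world has none). Each returns a list of dicts, best first, with "conf" (0 to 1); they miss things now and then, are a little off and sometimes report something else, mostly with a low value. They report only what shows in the picture. A call takes as long as a camera call. They do not tell look-alikes from the thing itself.
- imaging.cut_out(thing, camera): "mask" (420x560 bool, what is visible of it) and "centre" ([column, row] in pixels, amid what is visible of it).
The state is a dict: "t": time; "q": joint angles; "joint_vel": joint speeds; "joint_torque": joint torques, N m; "eef_pos": TCP position; "tool_rot": TCP orientation; "contact_force": force on the tool from outside, world axes, zero at the start; "torque": the same for the moment, N m; "gripper_width": opening from 0.0 (shut) to 1.0 (fully open); "grasp_force": force on a finger pad.
Only numpy, scipy, OpenCV 4.12 (cv2) and the standard library are available. Lean on these libraries where they do the work, as an engineer would, in place of code of your own. Each camera call takes 0.05 s, during which the arm holds its last target. There are 200 camera calls.

## Working session

There is one attempt and no reset: what is moved stays moved. The work goes in short steps, Python scripts to look and compute and a tool call to move; the robot and the scene stay as the last step left them, time stands still between calls to the robot, and variables do not carry over. Pictures are saved under pics/ and viewed, at most 14 in all, crops included, and the job is handed in when it is done.

Besides the shell and the picture viewer there is one more tool, called after "Emit:" in YAML: its name, and indented under it one key for each argument. drive_tool: Moves the arm, as the interface text tells. Its arguments: {"type":"object","properties":{"series":{"type":"array"},"squeeze":{"type":"number"}},"required":["series"]}

```bash
mkdir -p pics
cat > h.py <<'E'
import numpy as np,cv2
from scipy.spatial.transform import Rotation as R
from station import readout, imaging
def cam(n):
    m=imaging.camera_model(n); q=m['orientation']
    f=210/np.tan(np.radians(m['vfov'])/2)
    return f,m['cx'],m['cy'],np.array(m['xyz']),R.from_quat([q[1],q[2],q[3],q[0]]).as_matrix()
def ray(n,uv,z):
    f,cx,cy,c,M=cam(n); uv=np.atleast_2d(np.asarray(uv,float))
    d=np.c_[(uv[:,0]-cx)/f,(uv[:,1]-cy)/f,np.ones(len(uv))]@M.T
    return c+d*((z-c[2])/d[:,2])[:,None]
def proj(n,P):
    f,cx,cy,c,M=cam(n); p=(np.atleast_2d(P)-c)@M
    return np.c_[cx+f*p[:,0]/p[:,2],cy+f*p[:,1]/p[:,2]]
def save(n,name):
    im=imaging.read_camera(n); cv2.imwrite(f'pics/{name}.png',im[:,:,::-1]); return im
E
python3 - <<'E'
from h import *
for n in('scene','top'):
    im=save(n,n+'0'); print(n,imaging.camera_model(n))
print(readout.get_obs())
T='v_block angle_stop screw_jack rest_pin square_offcut round_offcut pocket_long pocket_ell pocket_square pocket_round'.split()
for t in T:
    for n in('top',):
        for r in imaging.cut_out(t,n):
            m=r['mask'].astype(np.uint8); c=max(cv2.findContours(m,0,1)[0],key=cv2.contourArea)
            w=ray(n,c[:,0],0.017 if 'pock' in t else 0.05)[:,:2]
            print(t,n,round(r['conf'],2),np.round(r['centre']),m.sum(),[np.round(x,3) for x in cv2.minAreaRect((w*1000).astype(np.float32))])
E
```

```text
scene {'vfov': 52.20270046267438, 'cx': 279.181311505227, 'cy': 209.73859233014824, 'xyz': array([ 1.07938055, -0.16498731,  0.69513932]), 'orientation': array([-0.28083328,  0.717774  ,  0.58888472, -0.24320348])}
top {'vfov': 52.50158954076813, 'cx': 280.4425302632164, 'cy': 207.58923246401113, 'xyz': array([ 0.3406707 , -0.05699017,  1.04826624]), 'orientation': array([-0.05952335,  0.71265391, -0.69715667,  0.05053662])}
{'t': 0.1, 'q': array([ 1.17187488,  0.47770492,  0.02232332,  1.55636194, -0.0115238 ,
        1.10928887, -0.08311365]), 'joint_vel': array([-0.0007032 , -0.00142299,  0.00024619, -0.00266573, -0.00091862,
       -0.0020961 , -0.00017784]), 'joint_torque': array([ 4.48134087e-03, -5.97756636e+01,  1.61390372e+00, -2.81955886e+01,
        1.29122066e-02,  4.96985522e-03, -3.44791511e-05]), 'eef_pos': array([ 0.19340234, -0.64613913,  0.23042699]), 'tool_rot': array([-8.01645831e-04,  9.89445214e-01,  1.44905137e-01, -1.62098265e-04]), 'contact_force': array([ 0.14281461, -0.10121206,  0.05106726]), 'torque': array([0.03206666, 0.02032031, 0.01616802]), 'grasp_fo
[... 1015 characters left out ...]
63]), np.float64(3.475)]
pocket_long top 0.56 [347. 160.] 328 [array([ 623.478, -202.565]), array([42.197, 57.483]), np.float64(64.473)]
pocket_ell top 0.88 [198. 166.] 1650 [array([604.427, 164.707]), array([102.9  , 103.189]), np.float64(3.309)]
pocket_square top 0.72 [197. 206.] 1650 [array([501.083, 159.475]), array([101.128, 101.278]), np.float64(3.262)]
pocket_square top 0.18 [349. 159.] 319 [array([ 622.476, -202.046]), array([42.176, 57.476]), np.float64(64.169)]
pocket_round top 0.96 [163. 274.] 1771 [array([332.14, 237.06]), array([103.329,  99.341]), np.float64(84.413)]
pocket_round top 0.81 [156. 209.] 1639 [array([494.39 , 262.987]), array([103.213, 101.574]), np.float64(3.475)]
```

Run:
```python
import cv2
a=cv2.imread('pics/top0.png')[120:320,130:450]
cv2.imwrite('pics/topc.png',cv2.resize(a,(800,500),interpolation=2))
```

```text
(no output)
```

View pics/topc.png

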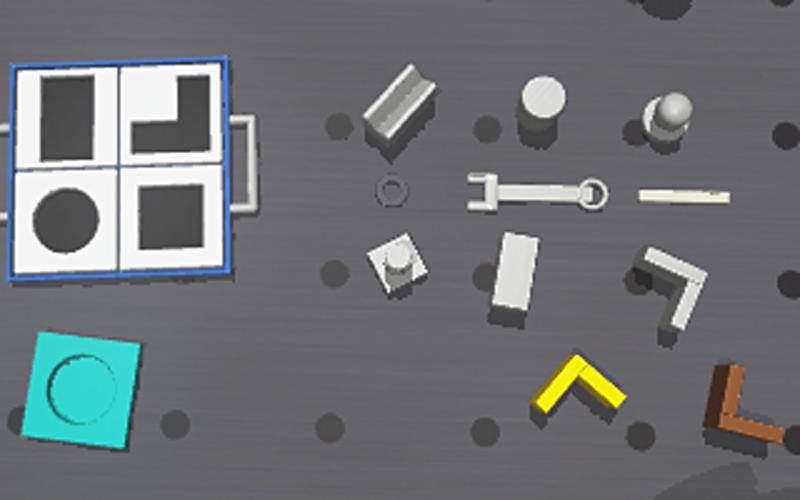

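View pics/scene0.png

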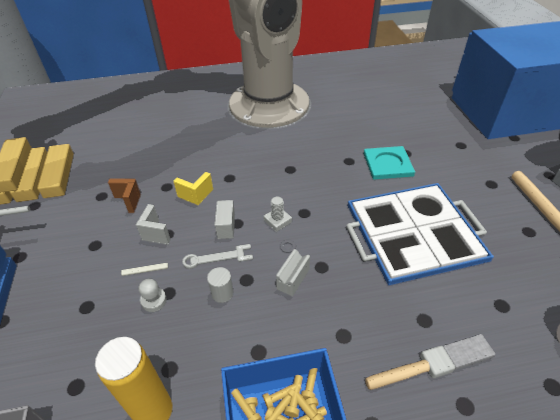

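The top view shows the grey angle stop at pixel (402,234), with the yellow and brown look-alikes below it. The V-block is at (290,163), the jack at (289,225) and the rest pin at (398,167). The caddy is at left: long top-left, ell top-right with its corner toward -x,-y, round bottom-left, square bottom-right. The turquoise plate is separate. Next I'll fit the silhouettes.

```bash
cat >> h.py <<'E'
def box(x0,x1,y0,y1,z0,z1): return np.array([[x,y,z] for x in(x0,x1) for y in(y0,y1) for z in(z0,z1)],float)
def cyl(r,z0,z1,r2=None):
    a=np.linspace(0,2*np.pi,24); r2=r if r2 is None else r2
    return np.r_[np.c_[r*np.cos(a),r*np.sin(a),a*0+z0],np.c_[r2*np.cos(a),r2*np.sin(a),a*0+z1]]
MOD=dict(v_block=[box(-35,35,-17,17,0,30),np.r_[box(-35,35,-17,-15,0,45)],box(-35,35,15,17,0,45)],
 angle_stop=[box(-30,30,-30,-16,0,50),box(-30,-16,-30,30,0,50)],
 screw_jack=[box(-22,22,-22,22,0,16),cyl(12.5,0,65)],
 rest_pin=[cyl(23,0,14),cyl(11,0,40),np.r_[cyl(17,34,50),cyl(14,54,54),cyl(7,58,58)]],
 square_offcut=[box(-35,35,-17,17,0,45)],round_offcut=[cyl(21,0,55)])
S=4
def sil(n,t,p):
    im=np.zeros((420*S,560*S),np.uint8); c,s=np.cos(p[2]),np.sin(p[2]); z0=p[3] if len(p)>3 else 0
    for b in MOD[t]:
        P=b/1000@np.array([[c,s,0],[-s,c,0],[0,0,1]])+[p[0],p[1],z0]
        cv2.fillConvexPoly(im,cv2.convexHull(np.round((proj(n,P)+.5)*S).astype(np.int32)),1)
    return im
def fit(t,p0,masks,z0=0):
    from scipy.optimize import minimize
    M={n:cv2.resize(m.astype(np.uint8),None,fx=S,fy=S,interpolation=0) for n,m in masks.items()}
    def cost(v):
        p=[v[0]/1000,v[1]/1000,v[2]/50,z0]; e=0
        for n in M:
            a=sil(n,t,p); e+=1-(a&M[n]).sum()/max(1,(a|M[n]).sum())
        return e/len(M)
    v0=np.array([p0[0]*1000,p0[1]*1000,p0[2]*50]); best=None
    for st in (15,5):
        r=minimize(cost,v0,method='Nelder-Mead',options=dict(initial_simplex=v0+np.array([[0,0,0],[st,0,0],[0,st,0],[0,0,st]]),maxfev=120)); v0=r.x
    return v0[0]/1000,v0[1]/1000,np.degrees(v0[2]/50),r.fun
E
python3 - <<'E'
from h import *
G=dict(v_block=(.60,-.06,-40),angle_stop=(.43,-.30,67),screw_jack=(.45,-.06,32),rest_pin=(.59,-.31,0),square_offcut=(.45,-.17,-9),round_offcut=(.61,-.197,0))
for t,g in G.items():
    ms={}
    for n in('top','scene'):
        uv=proj(n,[g[0],g[1],.025])[0]
        rs=[r for r in imaging.cut_out(t,n) if np.hypot(*(np.array(r['centre'])-uv))<25]
        if rs: ms[n]=rs[0]['mask']
    q=(g[0],g[1],np.radians(g[2]))
    for k in list(ms): print(t,k,np.round(fit(t,q,{k:ms[k]}),3))
    if len(ms)>1: print(t,'BOTH',np.round(fit(t,q,ms),3))
E
```

```text
v_block top [  0.616  -0.062 -39.496   0.065]
v_block scene [  0.613  -0.061 -39.765   0.074]
v_block BOTH [  0.615  -0.061 -39.891   0.09 ]
angle_stop top [ 0.439 -0.315 65.999  0.071]
angle_stop scene [ 4.3700e-01 -3.1500e-01  6.6794e+01  4.5000e-02]
angle_stop BOTH [ 4.3900e-01 -3.1500e-01  6.7147e+01  6.4000e-02]
screw_jack top [ 0.461 -0.062 29.903  0.081]
screw_jack scene [ 0.458 -0.063 31.551  0.09 ]
screw_jack BOTH [ 0.46  -0.062 31.695  0.099]
rest_pin top [  0.612  -0.327 -13.967   0.078]
rest_pin scene [ 0.609 -0.327 14.987  0.074]
rest_pin BOTH [ 0.611 -0.326 28.305  0.087]
square_offcut top [ 0.453 -0.174 -9.035  0.052]
square_offcut scene [ 0.449 -0.175 -7.908  0.109]
square_offcut BOTH [ 0.453 -0.174 -8.03   0.089]
round_offcut top [ 0.62  -0.2    8.285  0.065]
round_offcut scene [ 0.616 -0.2    8.386  0.051]
round_offcut BOTH [ 0.619 -0.2   12.165  0.079]
```

```bash
cat > plan.py <<'E'
import sys; from h import *
# usage: plan.py x y z psi_deg closure [nrows]; prints rows in tool axes from the measured pose
def state():
    o=readout.get_obs(); q=o['tool_rot']; M=R.from_quat([q[1],q[2],q[3],q[0]]).as_matrix()
    return o,np.array(o['eef_pos']),np.degrees(np.arctan2(M[1,0],M[0,0]))
def plan(p,psi,tgt,tpsi,n=None):
    d=(tpsi-psi+180)%360-180; n=n or int(max(1,np.ceil(np.linalg.norm(tgt-p)/.045),np.ceil(abs(d)/8.2)))
    rows=[]; c=p.copy(); a=psi
    for i in range(n):
        want=p+(tgt-p)*(i+1)/n; w=(want-c)*100; t=np.radians(a)
        s=np.round([w[0]*np.cos(t)+w[1]*np.sin(t), w[0]*np.sin(t)-w[1]*np.cos(t), -w[2]],1)
        turn=np.round(-(psi+d*(i+1)/n-a),1)
        c=c+np.array([s[0]*np.cos(t)+s[1]*np.sin(t), s[0]*np.sin(t)-s[1]*np.cos(t), -s[2]])/100; a-=turn
        rows.append([*map(float,s),float(turn)])
    return rows,c,a
if __name__=='__main__':
    o,p,psi=state(); v=list(map(float,sys.argv[1:]))
    print('t',round(o['t'],1),'pos',np.round(p,4),'psi',round(psi,1),'w',round(o['gripper_width'],3))
    for k in range(0,len(v),5):
        rows,p,psi=plan(p,psi,np.array(v[k:k+3]),v[k+3])
        print([r+[v[k+4]] for r in rows])
E
python3 plan.py .461 -.320 .14 66.8 0 .461 -.320 .016 66.8 0
python3 -c "
from h import *
print(ray('scene',[[160,410],[125,350],[288,246],[122,271],[168,266]],0).round(3), ray('scene',[[125,360]],.12))"
```

```text
t 1.2 pos [ 0.1935 -0.6467  0.2313] psi 16.7 w 0.997
[[3.5, -2.4, 0.9, -5.0, 0.0], [3.7, -2.0, 0.9, -5.0, 0.0], [3.8, -1.7, 0.9, -5.0, 0.0], [4.0, -1.4, 1.0, -5.1, 0.0], [4.1, -1.0, 0.9, -5.0, 0.0], [4.2, -0.7, 0.9, -5.0, 0.0], [4.2, -0.3, 0.9, -5.0, 0.0], [4.2, 0.1, 0.9, -5.0, 0.0], [4.2, 0.5, 0.9, -5.0, 0.0], [4.2, 0.8, 0.9, -5.0, 0.0]]
[[-0.0, -0.0, 4.1, -0.0, 0.0], [-0.0, -0.0, 4.2, -0.0, 0.0], [-0.0, -0.0, 4.1, -0.0, 0.0]]
[[ 0.812 -0.316  0.   ]
 [ 0.699 -0.375  0.   ]
 [ 0.532 -0.055  0.   ]
 [ 0.528 -0.39   0.   ]
 [ 0.534 -0.3    0.   ]] [[ 0.78009048 -0.33806876  0.12      ]]
```

Emit:
drive_tool:
  series:
    - [3.5,-2.4,0.9,-5,0]
    - [3.7,-2.0,0.9,-5,0]
    - [3.8,-1.7,0.9,-5,0]
    - [4.0,-1.4,1.0,-5,0]
    - [4.1,-1.0,0.9,-5,0]
    - [4.2,-0.7,0.9,-5,0]
    - [4.2,-0.3,0.9,-5,0]
    - [4.2,0.1,0.9,-5,0]
  squeeze: 100

```text
t: 2.0
eef_pos: [0.4083, -0.3844, 0.1583]
tool_rot: [0.0, 0.879, 0.476, 0.0]
contact_force: [1.5, -0.1, -0.3]
gripper_width: 0.495
grasp_force: 0.0
```

Emit:
drive_tool:
  series:
    - [4.2,0.5,0.9,-5,0]
    - [4.2,0.8,0.9,-5,0]
    - [0,0,0,0,0]
    - [0,0,0,0,0]
    - [0,0,0,0,0]

```text
t: 2.5
eef_pos: [0.4609, -0.3214, 0.1404]
tool_rot: [0.0, 0.836, 0.549, -0.0]
contact_force: [0.4, 0.0, -0.1]
gripper_width: 0.5
grasp_force: 0.0
```

```bash
python3 plan.py .461 -.320 .016 66.8 0
python3 - <<'E'
from h import *
im=imaging.read_camera('scene'); cv2.imwrite('pics/s1.png',cv2.resize(im[100:340,40:340,::-1],(750,600)))
E
```

```text
t 2.5 pos [ 0.4609 -0.3214  0.1404] psi 66.5 w 0.5
[[0.0, -0.0, 4.1, -0.1, 0.0], [0.1, -0.0, 4.2, -0.1, 0.0], [0.0, -0.0, 4.1, -0.1, 0.0]]
```

View pics/s1.png

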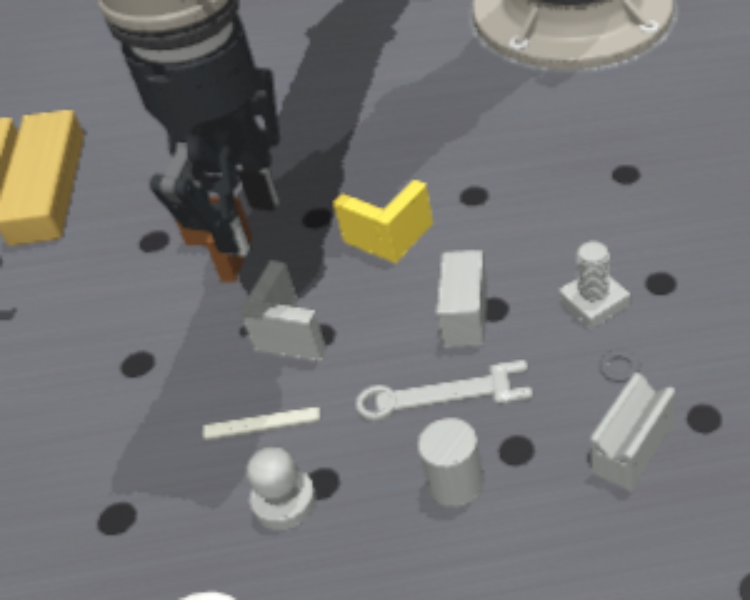

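The gripper is lined up over the angle stop, crop pixel (285,320), with both fingers straddling the near leg. Descending.

Emit:
drive_tool:
  series:
    - [0.1,0,4.1,0,0]
    - [0,0,3,0,0]
    - [0,0,3,0,0]
    - [0,0,2.3,0,0]
    - [0,0,0,0,0]
    - [0,0,0,0,1]
    - [0,0,0,0,1]
    - [0,0,0,0,1]
  squeeze: 100

```text
t: 3.35
eef_pos: [0.4626, -0.3203, 0.018]
tool_rot: [0.001, 0.836, 0.549, 0.0]
contact_force: [-1.9, 0.2, 5.0]
gripper_width: 0.146
grasp_force: 98.4
```

Emit:
drive_tool:
  series:
    - [0,0,0,0,1]
    - [0,0,0,0,1]
    - [0,0,-1,0,1]
    - [0,0,-3,0,1]
    - [0,0,-4,0,1]
    - [0,0,-2,0,1]
    - [0,0,0,0,1]

```text
t: 4.05
eef_pos: [0.464, -0.3202, 0.1199]
tool_rot: [0.003, 0.836, 0.549, 0.001]
contact_force: [1.1, 0.3, -3.9]
gripper_width: 0.146
grasp_force: 98.4
```

```bash
python3 plan.py .609 .142 .12 3.2 1
```

```text
t 4.0 pos [ 0.464  -0.3202  0.1199] psi 66.7 w 0.146
[[4.4, -0.5, -0.0, 5.8, 1.0], [4.3, -0.8, -0.0, 5.7, 1.0], [4.2, -1.4, -0.0, 5.8, 1.0], [4.0, -1.7, -0.0, 5.8, 1.0], [3.9, -2.1, -0.0, 5.7, 1.0], [3.6, -2.5, -0.0, 5.8, 1.0], [3.4, -2.9, -0.0, 5.8, 1.0], [3.0, -3.2, -0.0, 5.8, 1.0], [2.7, -3.5, -0.0, 5.7, 1.0], [2.3, -3.7, -0.0, 5.8, 1.0], [2.0, -3.9, -0.0, 5.8, 1.0]]
```

Emit:
drive_tool:
  series:
    - [4.4,-0.5,0,5.8,1]
    - [4.3,-0.8,0,5.7,1]
    - [4.2,-1.4,0,5.8,1]
    - [4.0,-1.7,0,5.8,1]
    - [3.9,-2.1,0,5.7,1]
    - [3.6,-2.5,0,5.8,1]
    - [3.4,-2.9,0,5.8,1]
    - [3.0,-3.2,0,5.8,1]

```text
t: 4.85
eef_pos: [0.5666, 0.0187, 0.1148]
tool_rot: [-0.0, 0.984, 0.176, -0.001]
contact_force: [0.1, 0.4, -4.5]
gripper_width: 0.147
grasp_force: 98.1
```

Emit:
drive_tool:
  series:
    - [2.7,-3.5,0,5.7,1]
    - [2.3,-3.7,0,5.8,1]
    - [2.0,-3.9,0,5.8,1]
    - [0,0,0,0,1]
    - [0,0,0,0,1]
    - [0,0,0,0,1]

```text
t: 5.45
eef_pos: [0.6059, 0.1408, 0.1149]
tool_rot: [0.001, 1.0, 0.027, -0.001]
contact_force: [-0.7, -0.7, -4.7]
gripper_width: 0.144
grasp_force: 98.5
```

```bash
python3 plan.py .609 .142 .06 3.2 1
python3 - <<'E'
from h import *
im=imaging.read_camera('scene'); cv2.imwrite('pics/s2.png',cv2.resize(im[80:300,300:520,::-1],(600,600)))
E
```

```text
t 5.5 pos [0.6059 0.1408 0.1149] psi 3.1 w 0.144
[[0.2, -0.0, 2.7, -0.0, 1.0], [0.1, -0.1, 2.8, -0.1, 1.0]]
```

View pics/s2.png

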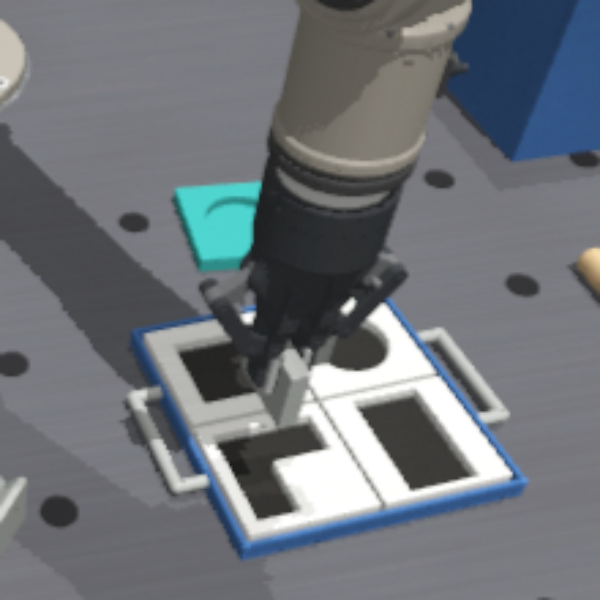

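The angle stop hangs upright above the L pocket, crop pixel (285,390). Lowering it.

Emit:
drive_tool:
  series:
    - [0.3,-0.1,2.8,0,1]
    - [0,0,2.8,0,1]
    - [0,0,1.4,0,1]
    - [0,0,0.8,0,1]
    - [0,0,0.5,0,1]
    - [0,0,0.3,0,1]
    - [0,0,0.3,0,1]
    - [0,0,0,0,1]

```text
t: 6.3
eef_pos: [0.6103, 0.1438, 0.0277]
tool_rot: [-0.0, 1.0, 0.028, 0.0]
contact_force: [-0.6, -0.0, -4.5]
gripper_width: 0.152
grasp_force: 98.3
```

Emit:
drive_tool:
  series:
    - [0,0,0.2,0,1]
    - [0,0,0.1,0,1]
    - [0,0,0,0,1]

```text
t: 6.6
eef_pos: [0.6104, 0.1439, 0.0251]
tool_rot: [-0.0, 1.0, 0.028, 0.0]
contact_force: [-1.4, -0.4, 1.7]
gripper_width: 0.148
grasp_force: 99.7
```

Emit:
drive_tool:
  series:
    - [0,0,0,0,0.2]
    - [0,0,0,0,0.2]
    - [0,0,0,0,0.2]
    - [0,0,-3,0,0.2]
    - [0,0,-4,0,0]
    - [0,0,-4,0,0]
    - [0,0,0,0,0]

```text
t: 7.3
eef_pos: [0.6139, 0.1449, 0.1405]
tool_rot: [-0.001, 1.0, 0.027, 0.005]
contact_force: [0.4, -0.2, 0.3]
gripper_width: 0.503
grasp_force: 0.0
```

```bash
python3 plan.py .614 -.061 .135 140.2 -0.6
python3 - <<'E'
from h import *
ms={}
imaging.read_camera('scene');imaging.read_camera('top')
for n in('scene','top'):
    uv=proj(n,[.604,.165,.03])[0]
    for r in imaging.cut_out('angle_stop',n):
        if np.hypot(*(np.array(r['centre'])-uv))<30: ms.setdefault(n,r['mask'])
for k in ms: print(k,np.round(fit('angle_stop',(.604,.165,np.radians(3.2)),{k:ms[k]},.007),3))
E
```

```text
t 7.3 pos [0.6139 0.1449 0.1405] psi 3.1 w 0.503
[[-0.1, 1.2, 0.0, -8.1, -0.6], [-0.2, 1.2, 0.1, -8.0, -0.6], [-0.4, 1.1, -0.0, -8.1, -0.6], [-0.6, 1.1, 0.0, -8.0, -0.6], [-0.7, 1.0, 0.1, -8.1, -0.6], [-0.8, 0.9, -0.0, -8.1, -0.6], [-0.9, 0.8, 0.0, -8.0, -0.6], [-1.1, 0.6, 0.1, -8.1, -0.6], [-1.1, 0.4, -0.0, -8.1, -0.6], [-1.2, 0.3, 0.0, -8.0, -0.6], [-1.2, 0.2, 0.1, -8.1, -0.6], [-1.2, -0.1, -0.0, -8.0, -0.6], [-1.2, -0.2, 0.0, -8.1, -0.6], [-1.1, -0.4, 0.1, -8.1, -0.6], [-1.1, -0.5, -0.0, -8.0, -0.6], [-1.0, -0.7, 0.0, -8.1, -0.6], [-0.9, -0.8, 0.1, -8.1, -0.6]]
scene [0.602 0.166 3.301 0.058]
top [0.605 0.165 8.26  0.588]
```

The angle stop is seated; the scene fit gives (.602,.166) at 3.3°. For the V-block I'll use psi = -39.8, which needs a shorter turn.

```bash
python3 plan.py .614 -.061 .12 -39.8 -0.6
```

```text
t 7.5 pos [0.6092 0.1434 0.1332] psi 3.2 w 0.501
[[-0.1, 3.4, 0.2, 7.2, -0.6], [0.3, 3.4, 0.2, 7.1, -0.6], [0.8, 3.3, 0.3, 7.2, -0.6], [1.1, 3.2, 0.2, 7.1, -0.6], [1.5, 3.1, 0.2, 7.2, -0.6], [1.9, 2.8, 0.2, 7.2, -0.6]]
```

Emit:
drive_tool:
  series:
    - [-0.1,3.4,0.2,7.2,-0.6]
    - [0.3,3.4,0.2,7.1,-0.6]
    - [0.8,3.3,0.3,7.2,-0.6]
    - [1.1,3.2,0.2,7.1,-0.6]
    - [1.5,3.1,0.2,7.2,-0.6]
    - [1.9,2.8,0.2,7.2,-0.6]
    - [0,0,0,0,-0.6]
    - [0,0,0,0,-0.6]

```text
t: 8.3
eef_pos: [0.6133, -0.0614, 0.1197]
tool_rot: [0.001, 0.94, -0.341, -0.001]
contact_force: [0.8, 0.3, -0.9]
gripper_width: 0.801
grasp_force: 0.0
```

```bash
python3 plan.py .614 -.061 .012 -39.8 -0.6
```

```text
t 8.3 pos [ 0.6133 -0.0614  0.1197] psi -39.9 w 0.801
[[0.0, -0.0, 3.6, -0.0, -0.6], [0.0, -0.0, 3.6, -0.1, -0.6], [0.0, -0.1, 3.6, -0.0, -0.6]]
```

Emit:
drive_tool:
  series:
    - [0,0,4,0,-0.6]
    - [0,0,3,0,-0.6]
    - [0,0,2,0,-0.6]
    - [0,0,1.8,0,-0.6]
    - [0,0,0,0,-0.6]
    - [0,0,0,0,1]
    - [0,0,0,0,1]
    - [0,0,0,0,1]

```text
t: 9.1
eef_pos: [0.6153, -0.0601, 0.0147]
tool_rot: [-0.0, 0.94, -0.341, 0.001]
contact_force: [-1.7, 0.4, 4.1]
gripper_width: 0.381
grasp_force: 100.1
```

Emit:
drive_tool:
  series:
    - [0,0,0,0,1]
    - [0,0,0,0,1]
    - [0,0,-1,0,1]
    - [0,0,-3,0,1]
    - [0,0,-4,0,1]
    - [0,0,-2,0,1]
    - [0,0,0,0,1]

```text
t: 9.8
eef_pos: [0.6163, -0.0608, 0.1166]
tool_rot: [-0.001, 0.94, -0.341, 0.003]
contact_force: [0.7, 0.0, -5.9]
gripper_width: 0.383
grasp_force: 100.9
```

```bash
python3 plan.py .598 .2685 .115 3.2 1
```

```text
t 9.8 pos [ 0.6163 -0.0608  0.1166] psi -39.9 w 0.383
[[-2.8, -3.0, 0.0, -5.4, 1.0], [-2.5, -3.3, 0.0, -5.4, 1.0], [-2.2, -3.5, 0.1, -5.3, 1.0], [-1.9, -3.6, -0.0, -5.4, 1.0], [-1.5, -3.9, 0.0, -5.4, 1.0], [-1.2, -3.9, 0.0, -5.4, 1.0], [-0.7, -4.1, 0.0, -5.4, 1.0], [-0.4, -4.1, 0.1, -5.4, 1.0]]
```

Emit:
drive_tool:
  series:
    - [-2.8,-3.0,0,-5.4,1]
    - [-2.5,-3.3,0,-5.4,1]
    - [-2.2,-3.5,0,-5.4,1]
    - [-1.9,-3.6,0,-5.4,1]
    - [-1.5,-3.9,0,-5.4,1]
    - [-1.2,-3.9,0,-5.4,1]
    - [-0.7,-4.1,0,-5.4,1]
    - [-0.4,-4.1,0,-5.3,1]

```text
t: 10.6
eef_pos: [0.594, 0.2696, 0.111]
tool_rot: [0.001, 1.0, 0.03, -0.002]
contact_force: [1.1, 0.4, -4.3]
gripper_width: 0.377
grasp_force: 100.8
```

Emit:
drive_tool:
  series:
    - [0,0,0,0,1]
    - [0,0,0,0,1]
    - [0,0,0,0,1]
    - [0,0,0,0,1]

```text
t: 11.0
eef_pos: [0.5957, 0.2665, 0.1123]
tool_rot: [0.001, 1.0, 0.027, -0.001]
contact_force: [0.7, -0.3, -6.2]
gripper_width: 0.382
grasp_force: 101.1
```

```bash
python3 plan.py .598 .2685 .024 3.2 1
```

```text
t 11.0 pos [0.5957 0.2665 0.1123] psi 3.1 w 0.382
[[0.1, -0.1, 4.4, -0.0, 1.0], [0.1, -0.1, 4.4, -0.1, 1.0]]
```

Emit:
drive_tool:
  series:
    - [0.2,-0.2,3.5,0,1]
    - [0,0,3,0,1]
    - [0,0,1.2,0,1]
    - [0,0,0.6,0,1]
    - [0,0,0.4,0,1]
    - [0,0,0.1,0,1]
    - [0,0,0.1,0,1]
    - [0,0,0,0,1]

```text
t: 11.8
eef_pos: [0.5982, 0.2712, 0.0252]
tool_rot: [-0.0, 1.0, 0.028, 0.001]
contact_force: [-0.8, -1.1, -5.7]
gripper_width: 0.382
grasp_force: 100.9
```

Emit:
drive_tool:
  series:
    - [0,0.2,0.2,0,1]
    - [0,0,0.2,0,1]
    - [0,0,0,0,1]

```text
t: 12.1
eef_pos: [0.5982, 0.2687, 0.0218]
tool_rot: [0.0, 1.0, 0.028, 0.0]
contact_force: [-3.0, -2.8, 4.6]
gripper_width: 0.379
grasp_force: 102.4
```

Emit:
drive_tool:
  series:
    - [0,0,0,0,-0.2]
    - [0,0,0,0,-0.2]
    - [0,0,0,0,-0.2]
    - [0,0,-3,0,-0.2]
    - [0,0,-4,0,-0.2]
    - [0,0,-4,0,-0.2]
    - [0,0,0,0,-0.2]
    - [0,0,0,0,-0.2]

```text
t: 12.9
eef_pos: [0.5985, 0.2694, 0.1316]
tool_rot: [-0.001, 1.0, 0.028, 0.001]
contact_force: [-0.7, 0.5, 0.1]
gripper_width: 0.602
grasp_force: 0.0
```

```bash
python3 plan.py .4595 -.062 .13 31.5 -0.2
python3 - <<'E'
from h import *
ms={}
imaging.read_camera('scene');imaging.read_camera('top')
for n in('scene','top'):
    uv=proj(n,[.598,.2685,.03])[0]
    for r in imaging.cut_out('v_block',n):
        if np.hypot(*(np.array(r['centre'])-uv))<30: ms.setdefault(n,r['mask'])
for k in ms: print(k,np.round(fit('v_block',(.598,.2685,np.radians(3.2)),{k:ms[k]},.007),3))
E
```

```text
t 12.9 pos [0.5985 0.2694 0.1316] psi 3.3 w 0.602
[[-2.0, 4.0, 0.0, -3.5, -0.2], [-2.2, 3.9, 0.0, -3.6, -0.2], [-2.4, 3.8, 0.1, -3.5, -0.2], [-2.7, 3.6, -0.0, -3.5, -0.2], [-2.9, 3.4, -0.0, -3.5, -0.2], [-3.1, 3.3, 0.0, -3.6, -0.2], [-3.3, 3.0, 0.0, -3.5, -0.2], [-3.5, 2.9, 0.1, -3.5, -0.2]]
scene [ 0.596  0.268 -0.128  0.075]
top [0.598 0.268 2.257 0.145]
```

The V-block is seated too. Now the jack.

Emit:
drive_tool:
  series:
    - [-2.0,4.0,0,-3.5,-0.2]
    - [-2.2,3.9,0,-3.6,-0.2]
    - [-2.4,3.8,0.1,-3.5,-0.2]
    - [-2.7,3.6,0,-3.5,-0.2]
    - [-2.9,3.4,0,-3.5,-0.2]
    - [-3.1,3.3,0,-3.6,-0.2]
    - [-3.3,3.0,0,-3.5,-0.2]
    - [-3.5,2.9,0,-3.5,-0.2]

```text
t: 13.9
eef_pos: [0.4572, -0.064, 0.1285]
tool_rot: [-0.0, 0.962, 0.272, -0.001]
contact_force: [0.8, 0.2, -0.5]
gripper_width: 0.596
grasp_force: 0.0
```

Emit:
drive_tool:
  series:
    - [0,0,0,0,-0.2]
    - [0,0,0,0,-0.2]
    - [0,0,0,0,-0.2]

```text
t: 14.2
eef_pos: [0.459, -0.0615, 0.1289]
tool_rot: [-0.0, 0.962, 0.272, -0.0]
contact_force: [-0.4, 0.4, -0.3]
gripper_width: 0.601
grasp_force: 0.0
```

```bash
python3 plan.py .4595 -.062 .026 31.5 -0.2
```

```text
t 14.2 pos [ 0.459  -0.0615  0.1289] psi 31.5 w 0.601
[[0.0, 0.0, 3.4, 0.0, -0.2], [0.0, 0.0, 3.5, 0.0, -0.2], [0.0, 0.1, 3.4, 0.0, -0.2]]
```

Emit:
drive_tool:
  series:
    - [0,0,4,0,-0.2]
    - [0,0,3,0,-0.2]
    - [0,0,2,0,-0.2]
    - [0,0,1.3,0,-0.2]
    - [0,0,0,0,-0.2]
    - [0,0,0,0,1]
    - [0,0,0,0,1]
    - [0,0,0,0,1]
  squeeze: 80

```text
t: 15.0
eef_pos: [0.4598, -0.0621, 0.0272]
tool_rot: [0.0, 0.963, 0.271, 0.001]
contact_force: [0.5, 0.8, 0.4]
gripper_width: 0.261
grasp_force: 78.2
```

Emit:
drive_tool:
  series:
    - [0,0,0,0,1]
    - [0,0,0,0,1]
    - [0,0,-1,0,1]
    - [0,0,-3,0,1]
    - [0,0,-4,0,1]
    - [0,0,-2,0,1]
    - [0,0,0,0,1]

```text
t: 15.7
eef_pos: [0.46, -0.0631, 0.1291]
tool_rot: [0.001, 0.963, 0.271, 0.002]
contact_force: [1.1, 0.5, -3.3]
gripper_width: 0.259
grasp_force: 79.0
```

```bash
python3 plan.py .501 .1595 .125 3.2 1
```

```text
t 15.7 pos [ 0.46   -0.0631  0.1291] psi 31.4 w 0.259
[[2.5, -2.8, 0.1, 4.7, 1.0], [2.3, -3.0, 0.0, 4.7, 1.0], [2.0, -3.2, 0.1, 4.7, 1.0], [1.8, -3.3, 0.1, 4.7, 1.0], [1.4, -3.5, 0.0, 4.7, 1.0], [1.2, -3.6, 0.1, 4.7, 1.0]]
```

Emit:
drive_tool:
  series:
    - [2.5,-2.8,0,4.7,1]
    - [2.3,-3.0,0,4.7,1]
    - [2.0,-3.2,0.1,4.7,1]
    - [1.8,-3.3,0,4.7,1]
    - [1.4,-3.5,0,4.7,1]
    - [1.2,-3.6,0.1,4.7,1]
    - [0,0,0,0,1]
    - [0,0,0,0,1]

```text
t: 16.5
eef_pos: [0.4978, 0.1604, 0.1227]
tool_rot: [0.001, 1.0, 0.03, -0.002]
contact_force: [0.5, -2.0, -3.1]
gripper_width: 0.262
grasp_force: 79.2
```

```bash
python3 plan.py .501 .1595 .035 3.2 1
python3 - <<'E'
from h import *
im=imaging.read_camera('scene'); cv2.imwrite('pics/s3.png',cv2.resize(im[80:300,300:520,::-1],(600,600)))
E
```

```text
t 16.5 pos [0.4978 0.1604 0.1227] psi 3.4 w 0.262
[[0.2, 0.1, 4.4, 0.1, 1.0], [0.1, 0.0, 4.4, 0.1, 1.0]]
```

View pics/s3.png

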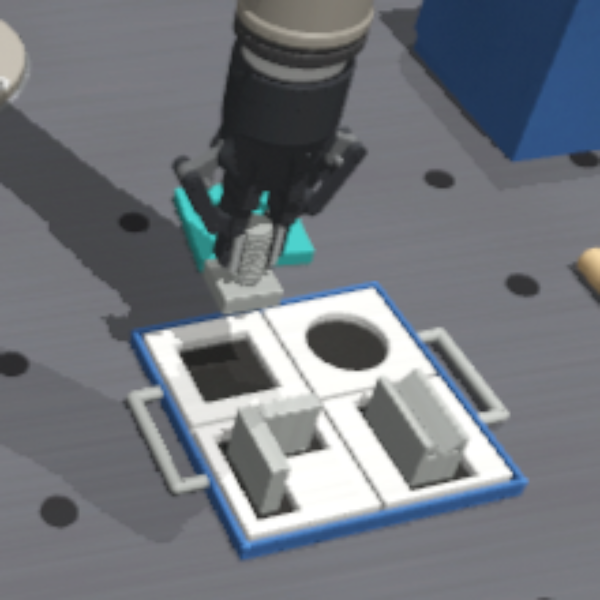

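The angle stop (265,445) and V-block (415,425) stand in their pockets. The jack hangs over the square pocket with its foot aligned. Lowering it.

Emit:
drive_tool:
  series:
    - [0.2,0.1,3.5,0,1]
    - [0,0,3,0,1]
    - [0,0,1.2,0,1]
    - [0,0,0.6,0,1]
    - [0,0,0.3,0,1]
    - [0,0,0.2,0,1]
    - [0,0,0,0,1]

```text
t: 17.25
eef_pos: [0.5018, 0.1594, 0.037]
tool_rot: [-0.0, 1.0, 0.028, 0.001]
contact_force: [1.0, -0.1, -3.8]
gripper_width: 0.26
grasp_force: 79.3
```

Emit:
drive_tool:
  series:
    - [0,0,0.2,0,1]
    - [0,0,0.2,0,1]
    - [0,0,0,0,1]

```text
t: 17.55
eef_pos: [0.502, 0.1595, 0.0341]
tool_rot: [-0.0, 1.0, 0.028, 0.001]
contact_force: [-3.6, -1.7, 14.3]
gripper_width: 0.263
grasp_force: 81.5
```

Emit:
drive_tool:
  series:
    - [0,0,0,0,0]
    - [0,0,0,0,0]
    - [0,0,0,0,0]
    - [0,0,-3,0,0]
    - [0,0,-4,0,0]
    - [0,0,-4,0,-0.4]
    - [0,0,0,0,-0.4]
    - [0,0,0,0,-0.4]

```text
t: 18.35
eef_pos: [0.5019, 0.1594, 0.1431]
tool_rot: [-0.0, 1.0, 0.028, 0.001]
contact_force: [-0.8, -0.5, 0.3]
gripper_width: 0.701
grasp_force: 0.0
```

```bash
python3 plan.py .610 -.327 .14 30 -0.4
python3 - <<'E'
from h import *
ms={}
imaging.read_camera('scene');imaging.read_camera('top')
for n in('scene','top'):
    uv=proj(n,[.501,.1595,.03])[0]
    for r in imaging.cut_out('screw_jack',n):
        if np.hypot(*(np.array(r['centre'])-uv))<30: ms.setdefault(n,r['mask'])
for k in ms: print(k,np.round(fit('screw_jack',(.501,.1595,np.radians(3.2)),{k:ms[k]},.007),3))
E
```

```text
t 18.4 pos [0.5019 0.1594 0.1431] psi 3.3 w 0.701
[[0.7, 4.1, 0.0, -2.2, -0.4], [0.5, 4.1, 0.1, -2.3, -0.4], [0.3, 4.2, -0.0, -2.2, -0.4], [0.2, 4.1, 0.0, -2.2, -0.4], [0.0, 4.2, 0.0, -2.2, -0.4], [-0.1, 4.1, 0.1, -2.3, -0.4], [-0.3, 4.2, -0.0, -2.2, -0.4], [-0.4, 4.1, 0.0, -2.2, -0.4], [-0.7, 4.1, 0.0, -2.3, -0.4], [-0.7, 4.1, 0.1, -2.2, -0.4], [-1.0, 4.0, -0.0, -2.2, -0.4], [-1.1, 4.0, 0.0, -2.2, -0.4]]
scene [ 0.499  0.16  -1.582  0.118]
top [ 0.503  0.159 -1.021  0.296]
```

Emit:
drive_tool:
  series:
    - [0.7,4.1,0,-2.2,-0.4]
    - [0.5,4.1,0.1,-2.3,-0.4]
    - [0.3,4.2,0,-2.2,-0.4]
    - [0.2,4.1,0,-2.2,-0.4]
    - [0,4.2,0,-2.2,-0.4]
    - [-0.1,4.1,0.1,-2.3,-0.4]
    - [-0.3,4.2,0,-2.2,-0.4]
    - [-0.4,4.1,0,-2.2,-0.4]

```text
t: 19.35
eef_pos: [0.5732, -0.1668, 0.1389]
tool_rot: [-0.0, 0.983, 0.184, -0.001]
contact_force: [0.6, -0.0, 0.5]
gripper_width: 0.701
grasp_force: 0.0
```

Emit:
drive_tool:
  series:
    - [-0.7,4.1,0,-2.3,-0.4]
    - [-0.7,4.1,0,-2.2,-0.4]
    - [-1.0,4.0,0,-2.2,-0.4]
    - [-1.1,4.0,0,-2.2,-0.4]
    - [0,0,0,0,-0.4]
    - [0,0,0,0,-0.4]
    - [0,0,0,0,-0.4]

```text
t: 20.05
eef_pos: [0.6088, -0.3253, 0.1391]
tool_rot: [-0.001, 0.966, 0.259, -0.001]
contact_force: [0.3, 0.3, 0.1]
gripper_width: 0.702
grasp_force: 0.0
```

```bash
python3 plan.py .610 -.327 .022 30 -0.4
```

```text
t 20.1 pos [ 0.6088 -0.3253  0.1391] psi 30.0 w 0.702
[[0.0, 0.1, 3.9, 0.0, -0.4], [0.0, 0.0, 3.9, 0.0, -0.4], [0.0, 0.1, 3.9, 0.0, -0.4]]
```

Emit:
drive_tool:
  series:
    - [0,0.2,4,0,-0.4]
    - [0,0,3.5,0,-0.4]
    - [0,0,2.5,0,-0.4]
    - [0,0,1.8,0,-0.4]
    - [0,0,0,0,-0.4]
    - [0,0,0,0,1]
    - [0,0,0,0,1]
    - [0,0,0,0,1]

```text
t: 20.85
eef_pos: [0.6112, -0.3289, 0.0244]
tool_rot: [0.001, 0.966, 0.259, 0.001]
contact_force: [-1.4, 2.0, 5.6]
gripper_width: 0.374
grasp_force: 79.3
```

Emit:
drive_tool:
  series:
    - [0,0,0,0,1]
    - [0,0,0,0,1]
    - [0,0,-1,0,1]
    - [0,0,-3,0,1]
    - [0,0,-4,0,1]
    - [0,0,-3,0,1]
    - [0,0,0,0,1]

```text
t: 21.55
eef_pos: [0.6129, -0.3308, 0.1382]
tool_rot: [0.003, 0.966, 0.258, 0.004]
contact_force: [0.6, -0.4, -3.0]
gripper_width: 0.374
grasp_force: 80.1
```

```bash
python3 plan.py .45 .0 .14 10 1 .494 .263 .14 3.2 1
python3 - <<'E'
from h import *
im=imaging.read_camera('scene'); cv2.imwrite('pics/s4.png',im[80:400,20:440,::-1])
E
```

```text
t 21.6 pos [ 0.6129 -0.3308  0.1382] psi 29.9 w 0.374
[[0.3, -4.1, -0.0, 2.2, 1.0], [0.1, -4.1, -0.0, 2.2, 1.0], [-0.1, -4.1, -0.1, 2.2, 1.0], [-0.2, -4.1, 0.0, 2.3, 1.0], [-0.4, -4.1, 0.0, 2.2, 1.0], [-0.5, -4.0, -0.0, 2.2, 1.0], [-0.7, -4.1, -0.0, 2.2, 1.0], [-0.8, -4.0, -0.1, 2.2, 1.0], [-1.0, -3.9, 0.0, 2.2, 1.0]]
[[1.5, -4.2, 0.0, 1.1, 1.0], [1.4, -4.2, 0.0, 1.2, 1.0], [1.3, -4.3, 0.0, 1.1, 1.0], [1.2, -4.2, 0.0, 1.1, 1.0], [1.2, -4.3, 0.0, 1.2, 1.0], [1.1, -4.4, 0.0, 1.1, 1.0]]
```

View pics/s4.png

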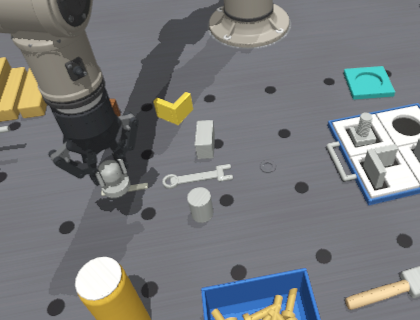

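The rest pin is held at (113,178), the offcuts are unmoved and the jack is standing in its pocket. Carrying the pin over.

Emit:
drive_tool:
  series:
    - [0.3,-4.1,0,2.2,1]
    - [0.1,-4.1,0,2.2,1]
    - [-0.1,-4.1,0,2.2,1]
    - [-0.2,-4.1,0,2.3,1]
    - [-0.4,-4.1,0,2.2,1]
    - [-0.5,-4.0,0,2.2,1]
    - [-0.7,-4.1,0,2.2,1]
    - [-0.8,-4.0,0,2.2,1]

```text
t: 22.4
eef_pos: [0.4624, -0.0336, 0.1308]
tool_rot: [-0.0, 0.994, 0.106, -0.001]
contact_force: [1.0, 0.9, -4.5]
gripper_width: 0.37
grasp_force: 80.4
```

Emit:
drive_tool:
  series:
    - [-1.0,-3.9,0,2.2,1]
    - [1.5,-4.2,0,1.1,1]
    - [1.4,-4.2,0,1.2,1]
    - [1.3,-4.3,0,1.1,1]
    - [1.2,-4.2,0,1.1,1]
    - [1.2,-4.3,0,1.2,1]
    - [1.1,-4.4,0,1.1,1]
    - [0,0,0,0,1]

```text
t: 23.2
eef_pos: [0.4897, 0.2729, 0.1312]
tool_rot: [-0.002, 0.999, 0.033, -0.0]
contact_force: [-0.5, 0.1, -3.0]
gripper_width: 0.368
grasp_force: 80.8
```

Emit:
drive_tool:
  series:
    - [0,0,0,0,1]
    - [0,0,0,0,1]

```text
t: 23.4
eef_pos: [0.4902, 0.263, 0.1308]
tool_rot: [0.001, 1.0, 0.028, -0.001]
contact_force: [-0.4, -0.9, -4.1]
gripper_width: 0.369
grasp_force: 80.8
```

```bash
python3 plan.py .494 .263 .035 3.2 1
```

```text
t 23.4 pos [0.4902 0.263  0.1308] psi 3.2 w 0.369
[[0.1, 0.0, 3.2, -0.0, 1.0], [0.1, 0.0, 3.2, -0.0, 1.0], [0.2, 0.0, 3.2, -0.0, 1.0]]
```

Pick height was .0244, so it should touch down near .032.

Emit:
drive_tool:
  series:
    - [0.3,0,3.5,0,1]
    - [0,0,3.5,0,1]
    - [0,0,1.5,0,1]
    - [0,0,0.6,0,1]
    - [0,0,0.4,0,1]
    - [0,0,0.2,0,1]
    - [0,0,0,0,1]

```text
t: 24.1
eef_pos: [0.4947, 0.2656, 0.0362]
tool_rot: [-0.0, 1.0, 0.028, 0.001]
contact_force: [-0.5, 0.1, -3.1]
gripper_width: 0.369
grasp_force: 80.8
```

Emit:
drive_tool:
  series:
    - [0,0.1,0.2,0,1]
    - [0,0,0.2,0,1]
    - [0,0,0.1,0,1]
    - [0,0,0,0,1]

```text
t: 24.5
eef_pos: [0.4946, 0.2644, 0.0313]
tool_rot: [-0.0, 1.0, 0.028, 0.001]
contact_force: [-2.1, -1.5, 5.3]
gripper_width: 0.373
grasp_force: 81.8
```

Emit:
drive_tool:
  series:
    - [0,0,0,0,-0.2]
    - [0,0,0,0,-0.2]
    - [0,0,0,0,-0.2]
    - [0,0,-3,0,-0.2]
    - [0,0,-4,0,-0.2]
    - [0,0,-4,0,-0.2]
    - [-3,0,-3,0,-0.2]
    - [-3,0,-3,0,-0.2]

```text
t: 25.3
eef_pos: [0.4341, 0.2609, 0.2018]
tool_rot: [-0.0, 1.0, 0.028, 0.0]
contact_force: [-0.8, 0.2, 0.4]
gripper_width: 0.602
grasp_force: 0.0
```

Emit:
drive_tool:
  series:
    - [0,0,-3,0,-0.2]
    - [0,0,0,0,-0.2]
    - [0,0,0,0,-0.2]

```text
t: 25.6
eef_pos: [0.4347, 0.261, 0.2308]
tool_rot: [-0.0, 1.0, 0.028, 0.001]
contact_force: [-0.4, 0.8, -0.1]
gripper_width: 0.605
grasp_force: 0.0
```

Run:
```python
from h import *
im=imaging.read_camera('scene'); cv2.imwrite('pics/s5.png',cv2.resize(im[160:300,330:505,::-1],(750,600),interpolation=2))
ms=[r['mask'] for r in imaging.cut_out('rest_pin','scene')]
if ms: print(np.round(fit('rest_pin',(.494,.263,0),{'scene':ms[0]},.007),3))
for t,g in dict(square_offcut=(.452,-.174,-.14),round_offcut=(.618,-.2,0)).items():
    for r in imaging.cut_out(t,'scene')[:1]: print(t,np.round(fit(t,g,{'scene':r['mask']}),3))
```

```text
[0.494 0.263 0.    1.   ]
square_offcut [  0.45   -0.174 -10.364   0.05 ]
round_offcut [ 0.618 -0.199 -2.337  0.059]
```

View pics/s5.png

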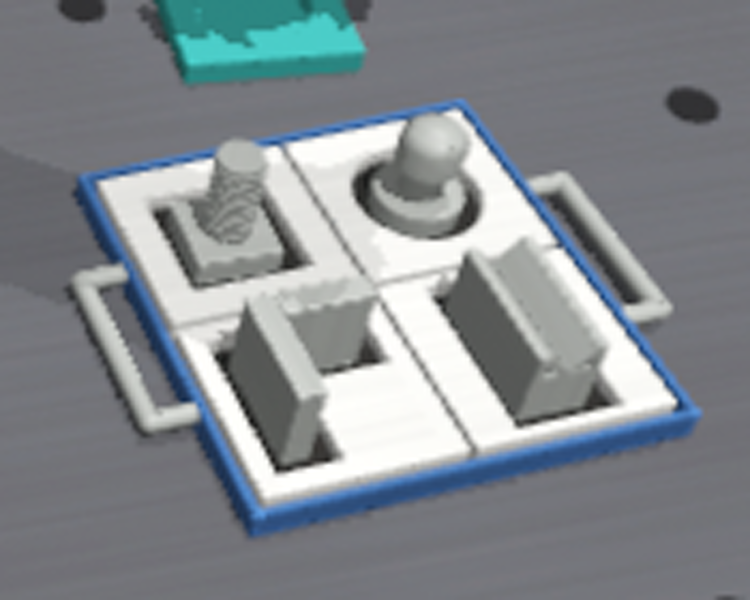

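All four pieces stand upright and centred in their pockets: the jack at (235,220), the pin at (425,180), the angle stop at (295,370) and the V-block at (525,330). The offcuts haven't moved and the arm is clear of everything.

```bash
python3 -c "
from station import hand_in
print(hand_in())"
```

```text
the job is handed in; nothing more can be done
None
```

The job is handed in: all four pieces stand upright in their own pockets and both offcuts are where they began. The rest pin was checked by picture only, because its final position fit did not work, and the hand-in returned no verdict.

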